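# Set the lean of a product easel and display a packet on it

## Robot

A 6-joint arm with a two-finger parallel gripper is mounted at the origin on a cart in front of the work surface, level with it; the furniture and walls round the work are solid. World frame = base frame: x ahead of the robot, y to its left, z up, the work surface at z = 0. Lengths are in m, angles in rad, forces in N, time in s.
With the tool pointing down it reaches from about 0.35 to 0.975 m from the base axis. Payload 4.9 kg.
Tool frame: the origin (TCP) lies at the very end of the fingers, on their centre line; the grasp point (between the pads) lies 19 mm behind it; z points along the fingers, y is the line along which they close (so a half turn about z gives the same grasp; the last joint's range is limited). The gripper opens to 85 mm and grips with 20 to 120 N. Pads are 22 mm wide; open, the fingers measure 114 mm over their backs; the gripper's body (76 mm by 85 mm) begins 54 mm behind the grasp point. The pads swing forward as they close: fully open they stand 13 mm farther back than shut.
Start: joints at [1.181, 0.053, 1.613, -0, 1.476, -0.119], TCP at [0.167, 0.602, 0.231] pointing down, gripper open.
Joint ranges: [-3.01, 3.01], [-1.01, 2.22], [0.06, 2.58], [-1.02, 4.17], [0.09, 2.62], [-3.14, 3.14]. Speed limits (rad/s): [2.57, 2.57, 3.14, 3.14, 3.14, 3.14].

## Interface

Orientations are given as a unit quaternion [w, x, y, z].
In Python, from plant import * gives the robot as it stands.
- The arm moves only by the tool jog_arm, never from a script. Its argument "moves" is a list that holds one entry, the list of rows, each a list of 7 numbers: the finger opening in cm, from 0 to 8.54, then the shift along the tool's x, y, z in cm, then the turn, a rotation vector about the tool's x, y, z in rad. A call has 1 to 20 rows; each row shifts and turns the commanded pose from where the row before left it, along the tool's axes as they then stand; what a row does not reach is not made up. A row lasts 1/12 s, in which the tool goes at most 41.7 mm and 7.16 degrees, less where a joint would pass 70% of its speed; a pose out of reach is approached as far as the arm can. A call is refused whole if a number of a shift passes 4.17 or a number of a turn 0.125, either way. A call with a gripper value outside its range is refused whole. The fingers move at their own pace and stop on an object; the grip force is fixed at half the most. Time passes only in rows, so rows that do not move let the fingers close. It gives the time, the measured TCP pose, the force, the opening and the grip force at its end, in the units of the state.
- state(): the state, without advancing time (a new reading comes with each control period).
- grab_frame(name): name is "scene" or "top" or "wrist"; returns a dict with "color" (384x512x3 uint8, blue, green, red), "depth" (384x512 float32, m along the optical axis (not along the pixel's ray), 0 where there is no reading), "fx", "fy", "cx", "cy" (pixels), "R" (3x3) and "t" (3): a world point X has camera coordinates R X + t. Camera axes: x right, y down, z forward; pixel columns grow to the right and rows downward; lengths in m; the calibration is good to about 2 mm. A picture is of the moment at which its call begins.
- job_done(): hands the job in; it is judged then, once.
Trained networks look in a picture, given as the dict that the camera call returned (one of the last four; its "shot" number tells which), for a name from the list of things; names that differ only in an ending like _2 or _b are one class to them, and where a whole thing is asked for, a point or a joint stands for the part that bears it (a point fixed in the world has none). Each returns a list of dicts, best first, with "p" (0 to 1); they miss things now and then, are a little off and sometimes report something else, mostly with a low value. They report only what shows in the picture. A call takes as long as a camera call. They do not tell look-alikes from the thing itself.
- recognise(name, picture): "rect" ([centre column, centre row, width, height] in pixels, round what is visible of it).
- regions_of(name, picture): "pixels" (384x512 bool, what is visible of it) and "rect" ([centre column, centre row, width, height] in pixels, round what is visible of it).
The state is a dict: "time": time; "joint_pos": joint angles; "joint_vel": joint speeds; "joint_efforts": joint torques, N m; "tool_pos": TCP position; "tool_rot": TCP orientation; "contact_force": force on the tool from outside, world axes, zero at the start; "ft_torque": the same for the moment, N m; "gripper_width": opening from 0.0 (shut) to 1.0 (fully open); "grasp_force": force on a finger pad.
Only numpy, scipy, OpenCV 4.12 (cv2) and the standard library are available. Lean on these libraries where they do the work, as an engineer would, in place of code of your own. Each camera call takes 0.05 s, during which the arm holds its last target. There are 200 camera calls.

## Task

Raise the little tilting easel, which has a lever at its side, until its panel and lever have the same lean as the red index arm, then let go and see that it stays there by itself. Then take the blue packet that stands by itself on the counter and stand it upright on the easel's ledge, centred, its broad face flat against the panel, and let go; the easel must still be in line with the index. Leave the black packet, the cream packet and the bell where they are.

Things in the scene. Friction and masses are not known exactly. Their poses are not given: they have to be found in the camera images.
- easel: Fixed foot of the easel: black slab 120 x 150 x 14 mm centred at x 12, y 18 mm. Two cheeks 8 mm thick at y -41 and +41 mm reach z = 67 mm; an upright white disc with ticks, radius 44 mm, at y 69 to 74 mm is centred on the hinge line. Origin: underside, below the hinge line. -x is the front (towards the robot, give or take its yaw), +y the lever's side (left), z up.
- hinge (a point): Point on the hinge line, 55 mm straight above the origin of easel; axes as easel. The hinge line runs along its y.
- panel (a joint): Lean of the panel, rad: 0 = upright, grows as it leans back (to easel +x); stops at 0 and 1.3. Friction hinge: it stays where it is left; turning takes about 0.45 N m, so 4 N at the lever grip. Panel, ledge and lever are one rigid part.
- lever_grip (a point): Middle of the free length of the lever's grip: black round bar, 12 mm diameter, along the hinge line, free from y = 95 to 139 mm. Seen from the hinge point in the panel's axes it is at (0, 117, 110) mm. The aluminium lever (12 mm wide) is at y 89 to 95 mm. Axes are the panel's: y along the hinge line, z up along panel and lever, -x out of the panel's front.
- index (a joint): Lean of the red index arm, rad, counted as joint panel: the lean wanted for the panel. It sits too stiffly to be shifted by hand (3 N m).
- index_tip (a point): Round tip of the red index arm (8 mm wide, 4 mm thick, at y = 77 to 81 mm between disc and lever), 82 mm from the hinge line; axes turn with the arm, z along it.
- seat (a point): On the ledge, middle, at the panel's front face, 13 mm up the panel from the hinge line. Panel's axes: z up along it, -x out of its front, y along the hinge line. The aluminium panel is 40 mm wide, 6 mm thick (x 0 to 6 mm) and ends 57 mm above this point; the ledge is 64 mm wide and 20 mm deep, then a lip (x -20 to -24 mm), 7 mm above the ledge.
- blue_packet: Flat blue and orange card packet, 8 (x) x 50 (y) x 64 (z) mm, about 30 g, standing on end by itself on the counter. Origin: centre of its underside; z up. It overhangs the panel by 5 mm on each side, so fingers on its 50 mm sides clear the panel. Blue packets in the card tray at the right are not meant.
- black_packet: Black card packet with a gold band, 21 x 24 x 53 mm, standing on the counter; origin at the centre of its underside. To be left alone.
- cream_packet: Cream card packet with a dark band, 21 x 24 x 53 mm, standing on the counter; origin at the centre of its underside. To be left alone.
- bell: White-domed desk bell on a black foot, 66 mm across, 50 mm high; origin at the centre of its underside. To be left alone.
Things that resemble listed ones, but are neither listed nor needed, are in the scene too. There is more than one size of the blue_packet; the one meant has the size given above.

How it is judged:
On the way:
1. The panel leans as the red index arm does (within 0.07 rad) and stays so for half a second with nothing of the robot touching it, while the blue packet is not yet on the easel (angle between the z axis of seat and the z axis of index_tip, either way round below 0.07 rad and velocity of joint panel between -0.02 and 0.02 rad/s and contact force between each of the arm, the fingers and easel below 0.1 N and distance between blue_packet and seat above 0.08 m), for 0.5 s.
At the end, for the whole second after the job is handed in: Panel within 0.07 rad of the red index arm; blue packet released, still, right way up on the ledge (foot -4 to +6 mm, middle plane 0 to 11 mm before the panel face), centred within 10 mm, within 0.13 rad of the panel's length and 0.15 of its face; other packets and bell moved under 20 mm (angle between the z axis of seat and the z axis of index_tip, either way round below 0.07 rad and x of blue_packet in the frame of seat between -0.011 and 0 m and y of blue_packet in the frame of seat between -0.01 and 0.01 m and z of blue_packet in the frame of seat between -0.004 and 0.006 m and angle between the z axis of blue_packet and the z axis of seat, either way round below 0.13 rad and angle between the x axis of blue_packet and the x axis of seat, either way round below 0.15 rad and angle between blue_packet's own z axis and vertical below 1 rad and linear speed of blue_packet below 0.02 m/s and contact force between the fingers and blue_packet below 0.1 N and contact force between the fingers and easel below 0.1 N and distance of each of black_packet, cream_packet, bell from where it was at the start of the episode below 0.02 m); the robot touches nothing.
It fails at once if the black packet, the cream packet or the bell is pushed more than 20 mm or a packet is knocked over (distance of any of black_packet, cream_packet, bell from where it was at the start of the episode above 0.02 m or angle between any of black_packet, cream_packet's own z axis and vertical above 0.5 rad).
It also fails if it takes over 61 s, if anything falls off the work surface, if the arm or the gripper's body presses on something with over 40 N, if the wrist force passes 120 N, or if a joint passes its speed limit or range.

## Working session

There is one attempt and no reset: what is moved stays moved. The work goes in short steps, Python scripts to look and compute and a tool call to move; the robot and the scene stay as the last step left them, time stands still between calls to the robot, and variables do not carry over. Pictures are saved under pics/ and viewed, at most 10 in all, crops included, and the job is handed in when it is done.

Besides the shell and the picture viewer there is one more tool, called after "Call:" by a JSON object that holds its "method" and its "body". jog_arm: Moves the arm, as the interface text tells. Its arguments: {"type":"object","properties":{"moves":{"type":"array"}},"required":["moves"]}

```bash
ls; mkdir -p pics; cat > h.py <<'E'
from plant import *
import numpy as np, cv2
from scipy.spatial.transform import Rotation as Ro
def cloud(f):
    d=f["depth"]; v,u=np.mgrid[0:384,0:512]
    P=np.stack([(u-f["cx"])/f["fx"]*d,(v-f["cy"])/f["fy"]*d,d],-1)
    return (P-f["t"])@np.asarray(f["R"])
def tool():
    s=state(); q=s["tool_rot"]; return np.array(s["tool_pos"]),Ro.from_quat([q[1],q[2],q[3],q[0]])
E
python3 - <<'E'
from h import *
a=grab_frame("scene"); b=grab_frame("top")
for f,n in((a,"scene"),(b,"top")):
    np.savez("pics/"+n+".npz",**{k:np.asarray(v) for k,v in f.items()})
    W=cloud(f)
    print(n,f["fx"],"cam",-np.asarray(f["R"]).T@f["t"])
    for nm in ("easel","panel","lever_grip","index","index_tip","seat","blue_packet","black_packet","cream_packet","bell"):
        for r in regions_of(nm,f)[:4]:
            m=r["pixels"]&(f["depth"]>0)
            p=W[m]
            if len(p): print(nm,round(r["p"],2),np.round(r["rect"]),np.round(np.median(p,0),3),np.round(np.percentile(p,3,0),3),np.round(np.percentile(p,97,0),3))
cv2.imwrite("pics/a.png",np.vstack([a["color"]]))
cv2.imwrite("pics/b.png",b["color"])
print(state())
E
```

```text
pics
scene 362.1531864785598 cam [ 0.0543081  -0.52176838  0.61642783]
easel 0.91 [203. 191.  69.  85.] [0.486 0.124 0.022] [ 0.435  0.049 -0.   ] [0.579 0.243 0.117]
panel 0.64 [202. 179.  40.  58.] [0.516 0.112 0.08 ] [ 0.478  0.07  -0.   ] [0.609 0.247 0.126]
index 0.64 [202. 191.  70.  84.] [0.484 0.12  0.023] [0.434 0.048 0.   ] [0.555 0.208 0.12 ]
seat 0.6 [202. 178.  39.  65.] [0.515 0.114 0.08 ] [0.477 0.056 0.013] [0.58  0.244 0.126]
blue_packet 0.87 [226. 264.  35.  40.] [ 0.373 -0.107  0.052] [ 0.343 -0.122  0.002] [ 0.406 -0.088  0.09 ]
blue_packet 0.71 [268. 236.  25.  48.] [ 0.502 -0.112  0.053] [ 0.474 -0.116  0.001] [ 0.543 -0.1    0.09 ]
blue_packet 0.55 [271. 280.  15.  37.] [ 0.414 -0.196  0.043] [ 0.408 -0.212  0.006] [ 0.428 -0.17   0.065]
black_packet 0.87 [343. 287.  16.  28.] [ 0.499 -0.308  0.037] [ 0.496 -0.316  0.006] [ 0.515 -0.294  0.054]
cream_packet 0.85 [320. 243.  12.  24.] [ 0.577 -0.193  0.035] [ 0.569 -0.202  0.002] [ 0.59  -0.175  0.054]
bell 0.66 [278. 186.  24.  24.] [0.688 0.015 0.027] [ 0.671 -0.002  0.004] [0.718 0.043 0.04 ]
top 384.95291758
[... 1393 characters left out ...]
099532e+00,  5.27019000e-02,  1.61291106e+00, -2.89133385e-05,
        1.47599068e+00, -1.18977570e-01]), 'joint_vel': array([-1.91706276e-04,  1.40007838e-03, -9.85894187e-05,  3.62722281e-04,
        3.19284520e-04, -8.72743103e-04]), 'joint_efforts': array([-1.49008651e-03, -3.93687773e+01, -3.70467782e+01, -3.25376313e-04,
        6.29016486e-04,  1.00355632e-05]), 'tool_pos': array([0.16718861, 0.60220061, 0.23129578]), 'tool_rot': array([ 1.25461075e-05,  1.34996917e-01,  9.90846018e-01, -8.93846126e-06]), 'contact_force': array([-0.83975702,  0.40547001,  0.13575114]), 'ft_torque': array([-0.01237788,  0.01079874,  0.03057735]), 'grasp_force': 0.0, 'gripper_width': 0.9979396703261202}
```

View crops.

```bash
python3 - <<'E'
import numpy as np,cv2
a=np.load("pics/scene.npz")["color"];b=np.load("pics/top.npz")["color"]
c1=cv2.resize(a[135:315,155:375],None,fx=2.7,fy=2.7,interpolation=2)
c2=cv2.resize(b[140:300,120:380],None,fx=3,fy=3,interpolation=2)
cv2.imwrite("pics/c1.png",c1);cv2.imwrite("pics/c2.png",c2)
E
```

```text
(no output)
```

View pics/c1.png

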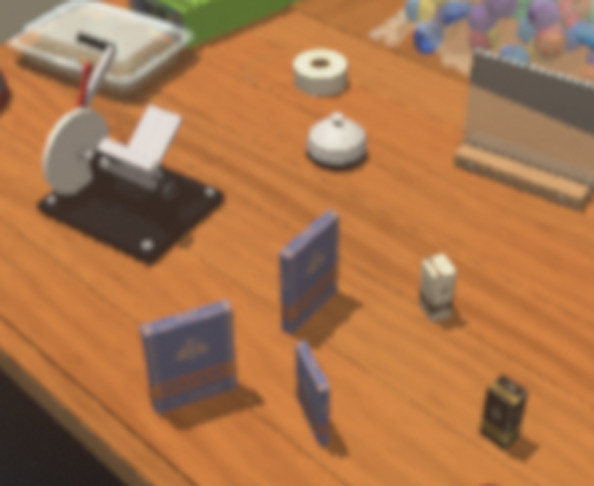

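View pics/c2.png

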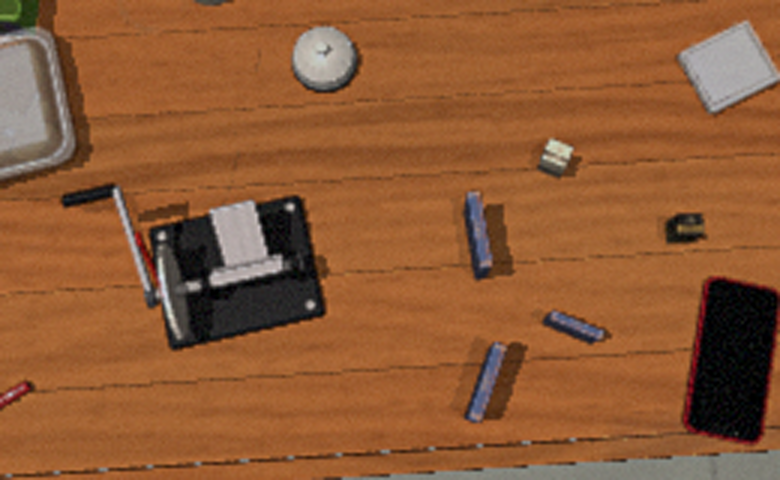

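Three blue packets: scene pixels (226,264) and (268,236) are about 90 mm tall. (271,280), at crop (312,393), is about 65 mm tall and 50 mm wide, so that last one fits. The crop confirms it is the small one standing alone. Next I measure the easel, leans and packet.

```bash
cat > m.py <<'E'
import numpy as np,cv2
from h import cloud
fs={n:dict(np.load("pics/%s.npz"%n)) for n in("scene","top")}
C={n:cloud(f) for n,f in fs.items()}
W=C["top"]; d=fs["top"]["depth"]>0
m=d&(W[...,2]>.008)&(W[...,2]<.02)&(W[...,0]>.40)&(W[...,0]<.58)&(W[...,1]>.02)&(W[...,1]<.215)
n,l,st,_=cv2.connectedComponentsWithStats(m.astype(np.uint8)); k=1+st[1:,4].argmax(); P=W[l==k]
r=cv2.minAreaRect((P[:,:2]*1000).astype(np.float32)); print("foot",r)
c,s,a=r; 
yaws=[np.deg2rad(a+k) for k in(-90,0,90)]; yaw=min(yaws,key=abs)
Rz=np.array([[np.cos(yaw),-np.sin(yaw)],[np.sin(yaw),np.cos(yaw)]])
o=np.array(c)/1000-Rz@[.012,.018]
print("yaw",yaw,"origin",o)
def E(p): q=p.copy(); q[...,:2]=(p[...,:2]-o)@Rz; q[...,2]-=.055; return q
for n in C:
    Q=E(C[n]); dd=fs[n]["depth"]>0; col=fs[n]["color"].astype(int)
    near=dd&(abs(Q[...,0])<.16)&(Q[...,1]>-.06)&(Q[...,1]<.16)
    red=near&(col[...,2]>col[...,1]*1.9)&(col[...,2]>col[...,0]*1.6)&(Q[...,2]>.02)&(Q[...,1]>.06)
    for nm,mm in(("red",red),("grip",near&(Q[...,1]>.1)&(Q[...,2]>-.03)),("lever",near&(Q[...,1]>.083)&(Q[...,1]<.1)&(Q[...,2]>.0)&(col.min(-1)>90)),("panel",near&(abs(Q[...,1])<.017)&(Q[...,2]>0.012)&(Q[...,0]>.01))):
        q=Q[mm]
        if len(q)<4: print(n,nm,len(q)); continue
        M=np.median(q,0); t=np.arctan2(q[:,0],q[:,2]); A=q[:,[0,2]]-q[:,[0,2]].mean(0); v=np.linalg.svd(A,full_matrices=False)[2][0]
        print(n,nm,len(q),np.round(M,3),"radial",np.round(np.percentile(t,[10,50,90]),2),"dir",round(float(np.arctan2(v[0]*np.sign(v[1]),abs(v[1]))),3),"rmax",round(float(np.percentile(np.hypot(q[:,0],q[:,2]),95)),3),"y",np.round(np.percentile(q[:,1],[5,95]),3))
for n in C:
    w=C[n]; mm=(fs[n]["depth"]>0)&(abs(w[...,0]-.42)<.045)&(abs(w[...,1]+.19)<.045)&(w[...,2]>(.055 if n=="top" else .01))
    p=w[mm]; r=cv2.minAreaRect((p[:,:2]*1000).astype(np.float32)); print(n,"pkt",r,np.percentile(p[:,2],[50,97]), np.round(p[:,:2].mean(0),4))
    v=np.linalg.svd(p[:,:2]-p[:,:2].mean(0),full_matrices=False)[2][0]; print(np.arctan2(v[0],-v[1]) , v)
E
python3 m.py
```

```text
foot ((498.2046203613281, 120.16549682617188), (120.298095703125, 149.6893310546875), 9.236495018005371)
yaw 0.16120724940824666 origin [0.48924939 0.10047276]
scene red 22 [0.025 0.081 0.058] radial [0.39 0.42 0.44] dir 0.437 rmax 0.082 y [0.079 0.083]
scene grip 52 [0.082 0.122 0.07 ] radial [0.85 0.87 0.9 ] dir -0.658 rmax 0.157 y [0.102 0.15 ]
scene lever 91 [0.064 0.092 0.053] radial [0.82 0.87 0.95] dir 0.883 rmax 0.11 y [0.09  0.097]
scene panel 193 [ 0.036 -0.001  0.028] radial [0.86 0.9  0.94] dir 0.92 rmax 0.066 y [-0.016  0.015]
top red 37 [0.03  0.079 0.062] radial [0.39 0.44 0.52] dir 0.758 rmax 0.093 y [0.077 0.089]
top grip 82 [0.087 0.123 0.071] radial [0.85 0.88 1.75] dir -0.62 rmax 0.16 y [0.103 0.156]
top lever 79 [0.046 0.092 0.044] radial [0.57 0.84 0.87] dir 0.924 rmax 0.109 y [0.09  0.095]
top panel 222 [0.036 0.    0.029] radial [0.86 0.91 0.97] dir 0.929 rmax 0.069 y [-0.015  0.015]
scene pkt ((421.08221435546875, -189.4120635986328), (51.2556037902832, 9.322269439697266), 62.662109375) [0.04793214 0.06473832] [ 0.4168 -0.1938]
-0.4235275543378015 [-0.41097888 -0.91164487]
top pkt ((423.63250732421875, -190.3996124267578), (49.024620056152344, 9.648577690124512), 63.25062942504883) [0.06374709 0.06742605] [ 0.4231 -0.1898]
-0.4588897841961181 [-0.44295302 -0.89654482]
```

Call:
{"method": "jog_arm", "body": {"moves": [[[4,0,0,0,0,0,0.114],[4,0,0,0,0,0,0.114],[4,0,0,0,0,0,0.114],[4,0,0,0,0,0,0.114],[4,0,0,0,0,0,0.114],[4,0,0,0,0,0,0.114],[4,0,0,0,0,0,0.114],[4,0,0,0,0,0,0.114],[4,0,0,0,0,0,0.114],[4,0,0,0,0,0,0.114],[4,-3,0,0,0,0,0],[4,-3,0,0,0,0,0],[4,-3,0,0,0,0,0],[4,-3,0,0,0,0,0],[4,-3,0,0,0,0,0],[4,-3,0,0,0,0,0]]]}}

```text
time: 2.43
tool_pos: [0.1958, 0.4232, 0.2312]
tool_rot: [0.0, 0.648, 0.761, 0.0]
contact_force: [0.2, -0.3, 0.3]
gripper_width: 0.467
grasp_force: 0.0
```

Call:
{"method": "jog_arm", "body": {"moves": [[[4,-2.5,3.2,0,0,0,0],[4,-2.5,3.2,0,0,0,0],[4,-2.5,3.2,0,0,0,0],[4,-2.5,3.2,0,0,0,0],[4,-2.5,3.2,0,0,0,0],[4,-2.5,3.2,0,0,0,0],[4,-2.5,3.2,0,0,0,0],[4,-2.5,3.2,0,0,0,0],[4,-2.5,3.2,0,0,0,0],[4,-2.5,3.2,0,0,0,0],[4,0,0,0,0,0,0],[4,0,0,0,0,0,0]]]}}

```text
time: 3.43
tool_pos: [0.5529, 0.2273, 0.2307]
tool_rot: [-0.0, 0.65, 0.76, -0.0]
contact_force: [-0.3, 0.1, 0.3]
gripper_width: 0.469
grasp_force: 0.0
```

```bash
cat >> h.py <<'E'
YAW=.1612; O=np.array([.4892,.1005]); 
RE=Ro.from_euler('z',YAW)
def easel(p): return RE.inv().apply(np.array(p)-[*O,0.])
def rep():
    p,R=tool(); s=state(); e=easel(p); print("t",s["time"],"easel",np.round(e*1000,1),"world",np.round(p*1000,1)); print("axes in easel\n",np.round((RE.inv()*R).as_matrix(),3),"F",np.round(s["contact_force"],1),"w",s["gripper_width"],"g",s["grasp_force"])
E
python3 -c "
from h import *
rep()"
```

```text
t 3.4333 easel [ 83.2 114.9 230.7] world [552.9 227.3 230.7]
axes in easel
 [[ 0.004  1.    -0.001]
 [ 1.    -0.004  0.   ]
 [ 0.    -0.001 -1.   ]] F [-0.3  0.1  0.3] w 0.46906882675074174 g 0.0
```

Call:
{"method": "jog_arm", "body": {"moves": [[[4,0.1,0,2.5,0,0,0],[4,0.1,0,2.5,0,0,0],[4,0.1,0,2.5,0,0,0],[4,0,0,2.5,0,0,0],[4,0,0,2.5,0,0,0],[4,0,0,0,0,0,0],[4,0,0,0,0,0,0]]]}}

```text
time: 4.02
tool_pos: [0.5491, 0.2321, 0.1051]
tool_rot: [-0.001, 0.648, 0.762, -0.001]
contact_force: [0.4, 0.2, -0.7]
gripper_width: 0.469
grasp_force: 0.0
```

Call:
{"method": "jog_arm", "body": {"moves": [[[4,0,-0.5,0,0,0,0],[4,0,-0.5,0,0,0,0],[4,0,-0.3,-0.25,0,0,0],[4,0,-0.3,-0.25,0,0,0],[4,0,-0.3,-0.25,0,0,0],[4,0,-0.3,-0.25,0,0,0],[4,0,-0.3,-0.25,0,0,0],[4,0,-0.3,-0.25,0,0,0],[4,0,-0.3,-0.25,0,0,0],[4,0,-0.3,-0.25,0,0,0],[4,0,-0.3,-0.25,0,0,0],[4,0,-0.3,-0.25,0,0,0],[4,0,-0.3,-0.1,0,0,0],[4,0,-0.2,-0.1,0,0,0],[4,0,0,0,0,0,0],[4,0,0,0,0,0,0]]]}}

```text
time: 5.35
tool_pos: [0.5106, 0.2256, 0.1384]
tool_rot: [0.003, 0.648, 0.761, 0.005]
contact_force: [6.3, 2.0, 5.4]
gripper_width: 0.473
grasp_force: 2.8
```

```bash
cat > lean.py <<'E'
from h import *
def lean(cams=("scene","top"),pic=None):
    for n in cams:
        f=grab_frame(n); W=cloud(f); np.savez("pics/%s_l.npz"%n,**{k:np.asarray(v) for k,v in f.items()})
        Q=RE.inv().apply((W-[*O,.055]).reshape(-1,3)).reshape(W.shape); dd=f["depth"]>0; col=f["color"].astype(int)
        near=dd&(abs(Q[...,0])<.13)&(Q[...,2]>.015)&(np.hypot(Q[...,0],Q[...,2])<.12)
        red=near&(col[...,2]>col[...,1]*1.9)&(col[...,2]>col[...,0]*1.6)&(Q[...,1]>.06)&(Q[...,1]<.1)
        lev=near&(Q[...,1]>.087)&(Q[...,1]<.1)&(col.min(-1)>90)
        pan=near&(abs(Q[...,1])<.017)&(Q[...,2]>.02)&(np.hypot(Q[...,0],Q[...,2])<.075)
        for nm,mm in(("red",red),("lever",lev),("panel",pan)):
            q=Q[mm]
            if len(q)<5: print(n,nm,len(q)); continue
            A=q[:,[0,2]]; t=np.arctan2(A[:,0],A[:,1]); B=A-A.mean(0); v=np.linalg.svd(B,full_matrices=False)[2][0]; v*=np.sign(v[1])
            print(n,nm,len(q),"radial",np.round(np.percentile(t,[20,50,80]),3),"dir",round(float(np.arctan2(v[0],v[1])),3),"y",np.round(np.median(q[:,1]),3))
        if pic and n=="scene": cv2.imwrite(pic,cv2.resize(f["color"][120:250,140:300],None,fx=4.5,fy=4.5,interpolation=cv2.INTER_CUBIC))
E
python3 -c "
from lean import *
rep(); lean()"
```

```text
t 5.35 easel [ 41.1 120.  138.4] world [510.6 225.6 138.4]
axes in easel
 [[ 0.001  1.     0.012]
 [ 1.    -0.001  0.002]
 [ 0.002  0.012 -1.   ]] F [6.3 2.  5.4] w 0.47295589890493167 g 2.842058166861534
scene red 28 radial [0.398 0.442 0.47 ] dir 0.381 y 0.08
scene lever 108 radial [0.424 0.479 0.518] dir 0.581 y 0.092
scene panel 253 radial [0.43  0.514 0.54 ] dir 0.948 y -0.001
top red 38 radial [0.396 0.422 0.459] dir 0.514 y 0.079
top lever 16 radial [0.238 0.458 0.486] dir 0.562 y 0.093
top panel 209 radial [0.447 0.537 0.565] dir 0.936 y -0.0
```

```bash
cat > plane.py <<'E'
from h import *
def onplane(f,ye):
    v,u=np.mgrid[0:384,0:512]; Rm=np.asarray(f["R"]); c=-Rm.T@np.asarray(f["t"])
    r=np.stack([(u-f["cx"])/f["fx"],(v-f["cy"])/f["fy"],np.ones(u.shape)],-1)@Rm
    ce=RE.inv().apply(c-[*O,.055]); re=RE.inv().apply(r.reshape(-1,3)).reshape(r.shape)
    return ce+re*((ye-ce[1])/re[...,1])[...,None]
def ang(f,col,ye,kind):
    Q=onplane(f,ye); r=np.hypot(Q[...,0],Q[...,2]); a=np.arctan2(Q[...,0],Q[...,2]); c=f["color"].astype(int)
    if kind=="red": m=(c[...,2]>c[...,1]*1.8)&(c[...,2]>c[...,0]*1.6)&(r>.047)&(r<.084)&(abs(a-.45)<.25)
    else: m=(c.min(-1)>100)&(c.max(-1)-c.min(-1)<50)&(r>.06)&(r<.1)&(abs(a-.45)<.5)
    n,l,st,_=cv2.connectedComponentsWithStats(m.astype(np.uint8),connectivity=8)
    if n<2: return print(kind,"none")
    m=l==1+st[1:,4].argmax(); q=Q[m]; t=a[m]; v=np.linalg.svd(q[:,[0,2]]-q[:,[0,2]].mean(0),full_matrices=False)[2][0]
    print(kind,m.sum(),"radial",np.round([t.min(),np.median(t),t.mean(),t.max()],3),"dir",round(float(np.arctan2(v[0]*np.sign(v[1]),abs(v[1]))),3),"px",np.argwhere(m).mean(0)[::-1].round(1))
E
python3 - <<'E'
from plane import *
f=dict(np.load("pics/scene_l.npz")); ang(f,0,.077,"red"); ang(f,0,.089,"lever")
f=dict(np.load("pics/scene.npz")); ang(f,0,.077,"red")
f=dict(np.load("pics/scene_l.npz"));cv2.imwrite("pics/d.png",cv2.resize(f["color"][120:230,140:270],None,fx=5,fy=5,interpolation=cv2.INTER_CUBIC))
E
```

```text
red 31 radial [0.293 0.387 0.386 0.469] dir 0.403 px [185.9 166.7]
lever 168 radial [-0.024  0.416  0.468  0.948] dir -1.022 px [185.2 157.9]
red 31 radial [0.224 0.342 0.33  0.408] dir 0.519 px [185.  166.9]
```

View pics/d.png

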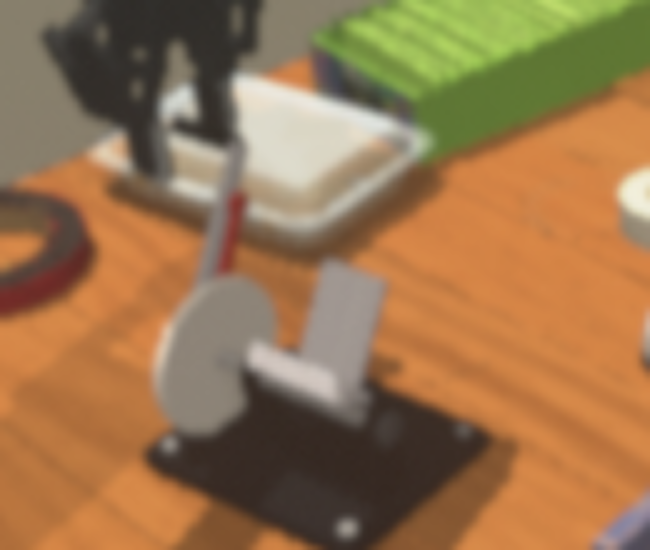

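The picture shows the lever at (222,210), nearly parallel to the red arm at (232,232) and leaning slightly further back. I'll push a little further, then back off and look with the wrist camera.

Call:
{"method": "jog_arm", "body": {"moves": [[[4,0,-0.15,-0.05,0,0,0],[4,0,-0.15,-0.05,0,0,0],[4,0,-0.1,-0.05,0,0,0],[4,0,0,0,0,0,0],[4,0,0,0,0,0,0],[4,0,0.3,0,0,0,0],[4,0,0.5,0,0,0,0],[4,0,0.3,0,0,0,0],[4,0,0,-1.5,0,0,0],[4,0,0,-3,0,0,0],[4,0,0,-3,0,0,0],[4,0,0,-3,0,0,0],[4,-2,-4,-1,0,0,0],[4,-2,-3,0,0,0,0],[4,-2,-3,0,0,0,0],[4,-2,-3,0,0,0,0],[4,-1,-3,0,0,0,0],[4,0,0,0,0,0,0],[4,0,0,0,0,0,0]]]}}

```text
time: 7.03
tool_pos: [0.3724, 0.1131, 0.2487]
tool_rot: [0.0, 0.649, 0.761, 0.0]
contact_force: [0.4, 0.1, -0.3]
gripper_width: 0.47
grasp_force: 0.0
```

```bash
python3 - <<'E'
from lean import *
rep(); lean()
f=grab_frame("wrist"); np.savez("pics/w.npz",**{k:np.asarray(v) for k,v in f.items()})
Rm=np.asarray(f["R"]); print("cam easel",easel(-Rm.T@f["t"]),"fwd",RE.inv().apply(Rm[2]))
cv2.imwrite("pics/w.png",f["color"])
E
```

```text
t 7.0333 easel [-113.3   31.2  248.7] world [372.4 113.1 248.7]
axes in easel
 [[ 0.002  1.     0.001]
 [ 1.    -0.002  0.   ]
 [ 0.     0.001 -1.   ]] F [ 0.4  0.1 -0.3] w 0.4696064544931938 g 0.0
scene red 31 radial [0.406 0.428 0.452] dir 0.428 y 0.08
scene lever 124 radial [0.405 0.449 0.499] dir 0.517 y 0.093
scene panel 256 radial [0.369 0.48  0.506] dir 0.923 y -0.0
top red 36 radial [0.378 0.42  0.462] dir 0.514 y 0.079
top lever 49 radial [0.329 0.416 0.44 ] dir 0.517 y 0.092
top panel 210 radial [-0.307  0.501  0.527] dir 0.903 y -0.0
cam easel [-0.11196219  0.10679602  0.39157199] fwd [-1.78252226e-04 -2.94654206e-01 -9.55603928e-01]
```

View pics/w.png

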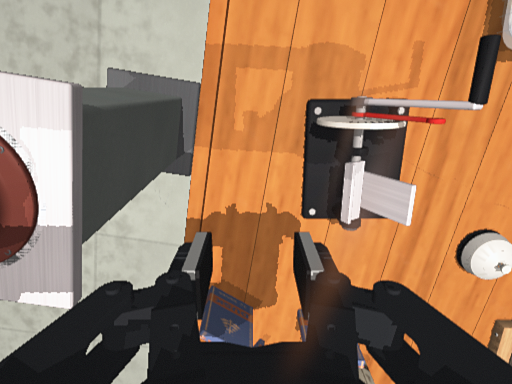

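The wrist view is sharp: lever (420,104), red arm (410,117), hinge pivot (358,105), panel (380,195). I'll measure the leans from this frame.

```bash
cat > wl.py <<'E'
from h import *
def wl(f):
    W=cloud(f); Q=RE.inv().apply((W-[*O,.055]).reshape(-1,3)).reshape(W.shape); d=f["depth"]>0; c=f["color"].astype(int)
    r=np.hypot(Q[...,0],Q[...,2])
    red=d&(c[...,2]>c[...,1]*2)&(c[...,2]>c[...,0]*2)&(Q[...,1]>.065)&(Q[...,1]<.088)&(r>.048)&(r<.08)&(Q[...,2]>.02)
    lev=d&(Q[...,1]>.085)&(Q[...,1]<.0985)&(r>.03)&(r<.1)&(Q[...,2]>.01)&(c.max(-1)-c.min(-1)<40)
    pan=d&(abs(Q[...,1])<.017)&(r>.03)&(r<.068)&(Q[...,2]>.02)
    grip=d&(Q[...,1]>.1)&(Q[...,1]<.134)&(r>.09)&(r<.125)&(Q[...,2]>.02)
    for nm,m in(("red",red),("lever",lev),("panel",pan),("grip",grip)):
        q=Q[m]
        if len(q)<6: print(nm,len(q)); continue
        k=np.polyfit(q[:,2],q[:,0],1) ; t=np.arctan2(q[:,0],q[:,2])
        A=q[:,[0,2]]; v=np.linalg.svd(A-A.mean(0),full_matrices=False)[2][0]
        print(nm,len(q),"med",np.round(np.median(q,0),4),"radial",np.round(np.percentile(t,[10,50,90]),3),"dir",round(float(np.arctan2(v[0]*np.sign(v[1]),abs(v[1]))),3))
E
python3 - <<'E'
from wl import *
f=dict(np.load("pics/w.npz")); wl(f)
# refine foot from wrist
W=cloud(f); d=f["depth"]>0
m=d&(W[...,2]>.009)&(W[...,2]<.019)&(W[...,0]>.40)&(W[...,0]<.58)&(W[...,1]>.02)&(W[...,1]<.215)
n,l,st,_=cv2.connectedComponentsWithStats(m.astype(np.uint8)); P=W[l==1+st[1:,4].argmax()]
r=cv2.minAreaRect((P[:,:2]*1000).astype(np.float32)); print(r, (O+RE.apply([.012,.018,0])[:2])*1000, YAW*57.3)
E
```

```text
red 153 med [0.0252 0.0827 0.0582] radial [0.387 0.409 0.428] dir 0.442
lever 546 med [0.0276 0.0954 0.0641] radial [0.335 0.407 0.435] dir 0.503
panel 1189 med [0.023  0.0008 0.0433] radial [0.461 0.487 0.504] dir 0.838
grip 1045 med [0.0489 0.1178 0.101 ] radial [0.439 0.454 0.489] dir 0.99
((464.78314208984375, 119.11610412597656), (56.13657760620117, 146.72250366210938), 9.098461151123047) [498.15537493 120.19267021] 9.23676
```

```bash
cat > fit.py <<'E'
from h import *
from scipy.optimize import minimize
def proj(f,P):
    X=RE.apply(P)+[*O,.055]; c=X@np.asarray(f["R"]).T+f["t"]; return np.c_[f["fx"]*c[:,0]/c[:,2]+f["cx"],f["fy"]*c[:,1]/c[:,2]+f["cy"]]
def sil(f,th,box,sh):
    (x0,x1),(y0,y1),(z0,z1)=box; P=np.array([[x,y,z] for x in(x0,x1) for y in(y0,y1) for z in(z0,z1)])
    return silp(f,th,P,sh)
def silp(f,th,P,sh):
    c,s=np.cos(th),np.sin(th); Q=np.c_[c*P[:,0]+s*P[:,2],P[:,1],-s*P[:,0]+c*P[:,2]]
    h=cv2.convexHull(((proj(f,Q)+sh)*16).astype(np.int32).reshape(-1,1,2)); m=np.zeros((384,512),np.uint8)
    cv2.fillConvexPoly(m,h,1,shift=4); return m>0
def ang_of(f,mask,P,ths):
    out=[]
    for th in ths:
        for du in np.arange(-3,3.1,1):
            for dv in np.arange(-3,3.1,1):
                m=silp(f,th,P,(du,dv)); out.append(((m&mask).sum()/max(1,(m|mask).sum()),th,du,dv))
    return max(out), max(o for o in out if o[2]==0==o[3])
def box(x,y,z): return np.array([[a,b,c] for a in x for b in y for c in z],float)
a=np.linspace(0,2*np.pi,24,endpoint=False)
GRIP=np.array([[.006*np.cos(t),y,.11+.006*np.sin(t)] for t in a for y in(.095,.139)])
RED=np.r_[box((-.004,.004),(.077,.081),(.047,.078)),[[.004*np.sin(t),y,.078+.004*np.cos(t)] for t in a for y in(.077,.081)]]
PAN=box((0,.006),(-.02,.02),(.02,.07))
def fit(f):
    c=f["color"].astype(int); ths=np.arange(.30,.62,.01)
    W=cloud(f); Q=RE.inv().apply((W-[*O,.055]).reshape(-1,3)).reshape(W.shape); r=np.hypot(Q[...,0],Q[...,2])
    red=(c[...,2]>c[...,1]*2)&(c[...,2]>c[...,0]*2)&(abs(Q[...,1]-.08)<.015)&(r>.047)&(r<.1)
    grip=(c.max(-1)<70)&(abs(Q[...,1]-.119)<.025)&(abs(r-.11)<.02)&(Q[...,2]>.02)
    pan=(c.min(-1)>100)&(abs(Q[...,1])<.025)&(r<.08)&(Q[...,0]>.01)&(Q[...,2]>.021)&(r>.026)
    for n,m,P in(("red",red,RED),("grip",grip,GRIP),("pan",pan,PAN)): print(n,m.sum(),*[np.round(o,3) for o in ang_of(f,m,P,ths)])
if __name__=="__main__":
    for n in("w","scene_l","top_l"): print(n); fit(dict(np.load("pics/%s.npz"%n)))
E
python3 fit.py
```

```text
w
red 254 [ 0.726  0.59   0.    -3.   ] [0.331 0.61  0.    0.   ]
grip 1317 [ 0.89  0.51 -1.   -3.  ] [0.812 0.5   0.    0.   ]
pan 1671 [ 0.858  0.4    3.    -3.   ] [0.775 0.61  0.    0.   ]
scene_l
red 23 [ 0.404  0.58  -3.    -1.   ] [0.379 0.44  0.    0.   ]
grip 0 [0.   0.61 3.   3.  ] [0.   0.61 0.   0.  ]
pan 232 [0.773 0.35  1.    0.   ] [0.766 0.4   0.    0.   ]
top_l
red 26 [ 0.65  0.59 -1.    1.  ] [0.558 0.51  0.    0.   ]
grip 72 [0.661 0.59  1.    3.   ] [0.655 0.5   0.    0.   ]
pan 176 [ 0.856  0.31  -1.    -3.   ] [0.752 0.47  0.    0.   ]
```

Call:
{"method": "jog_arm", "body": {"moves": [[[4,2.3,2.9,0,0,0,0],[4,2.3,2.9,0,0,0,0],[4,2.3,2.9,0,0,0,0],[4,2.3,2.9,0,0,0,0],[4,2.3,2.9,0,0,0,0],[4,0,0,2,0,0,0],[4,0,0,2,0,0,0],[4,0,0,0,0,-0.117,0],[4,0,0,0,0,-0.117,0],[4,0,0,0,0,-0.117,0],[4,0,0,0,0,-0.117,0],[4,0,0,0,0,-0.117,0],[4,0,0,0,0,-0.117,0],[4,0,0,0,0,0,0],[4,0,0,0,0,0,0],[4,0,0,0,0,0,0]]]}}

```text
time: 8.52
tool_pos: [0.4985, 0.2507, 0.2084]
tool_rot: [0.261, 0.609, 0.715, -0.223]
contact_force: [0.3, 0.9, 0.9]
gripper_width: 0.465
grasp_force: 0.0
```

```bash
python3 - <<'E'
from fit import *
from wl import wl
rep()
f=grab_frame("wrist"); np.savez("pics/w2.npz",**{k:np.asarray(v) for k,v in f.items()})
Rm=np.asarray(f["R"]); print("cam easel",easel(-Rm.T@f["t"]),"fwd",RE.inv().apply(Rm[2]))
cv2.imwrite("pics/w2.png",f["color"]); fit(f); wl(f)
E
```

```text
t 8.5167 easel [ 33.3 146.7 208.4] world [498.5 250.7 208.4]
axes in easel
 [[ 0.     1.    -0.001]
 [ 0.764 -0.001 -0.645]
 [-0.645 -0.001 -0.764]] F [0.3 0.9 0.9] w 0.4654872978792191 g 0.0
cam easel [0.03349262 0.29610156 0.26899212] fwd [-8.11419693e-04 -8.41365702e-01 -5.40465630e-01]
red 180 [0.376 0.44  3.    3.   ] [0.339 0.44  0.    0.   ]
grip 809 [ 0.88  0.49  1.   -3.  ] [0.809 0.49  0.    0.   ]
pan 579 [ 0.825  0.42   3.    -2.   ] [0.777 0.49  0.    0.   ]
red 110 med [0.0271 0.0838 0.0602] radial [0.401 0.421 0.44 ] dir 0.476
lever 833 med [0.0298 0.0978 0.0586] radial [0.386 0.465 0.555] dir 0.485
panel 258 med [0.0222 0.0016 0.0415] radial [-0.375  0.492  0.496] dir 0.914
grip 470 med [0.0511 0.1185 0.1012] radial [0.443 0.465 0.511] dir 1.422
```

View pics/w2.png

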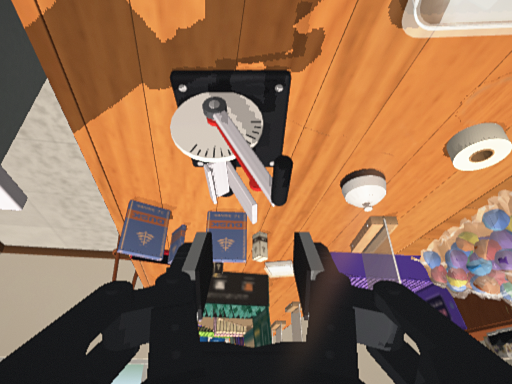

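```bash
python3 - <<'E'
from plane import *
f=dict(np.load("pics/w2.npz")); c=f["color"]
def warp(ye):  # rectify plane to metric: 5 px/mm, x -20..70, z -10..120
    ppm=5; X,Z=np.meshgrid(np.arange(-20,75,1/ppm)/1000,np.arange(125,-10,-1/ppm)/1000)
    P=np.stack([X,np.full_like(X,ye),Z],-1).reshape(-1,3); W=RE.apply(P)+[*O,.055]; q=W@f["R"].T+f["t"]
    u=(f["fx"]*q[:,0]/q[:,2]+f["cx"]).reshape(X.shape).astype(np.float32); v=(f["fy"]*q[:,1]/q[:,2]+f["cy"]).reshape(X.shape).astype(np.float32)
    return cv2.remap(c,u,v,cv2.INTER_LINEAR)
a,b=warp(.095),warp(.081)
cv2.imwrite("pics/e.png",cv2.resize(np.hstack([a,b]),None,fx=.82,fy=.82))
E
```

```text
(no output)
```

View pics/e.png

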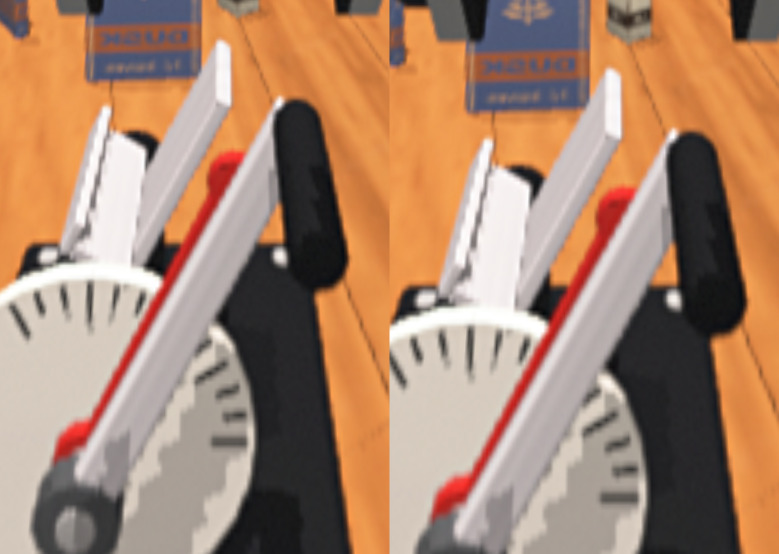

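The rectified side view shows the lever edge running from (80,470) to (278,97) and the red edge from (92,425) to (207,190), so the lever leans about 0.03 rad too far back. I'll put numbers on the edges.

```bash
cat > edge.py <<'E'
from h import *
def edges(f,ye=.088):
    ppm=5; X,Z=np.meshgrid(np.arange(-20,75,1/ppm)/1000,np.arange(125,-10,-1/ppm)/1000)
    W=RE.apply(np.stack([X,np.full_like(X,ye),Z],-1).reshape(-1,3))+[*O,.055]; q=W@np.asarray(f["R"]).T+f["t"]
    u=(f["fx"]*q[:,0]/q[:,2]+f["cx"]).reshape(X.shape).astype(np.float32); v=(f["fy"]*q[:,1]/q[:,2]+f["cy"]).reshape(X.shape).astype(np.float32)
    c=cv2.remap(f["color"],u,v,cv2.INTER_LINEAR).astype(int)
    red=((c[...,2]>c[...,1]*2.2)&(c[...,2]>c[...,0]*2.2)).astype(np.uint8)
    n,l,st,_=cv2.connectedComponentsWithStats(red); red=l==1+st[1:,4].argmax()
    rows=np.where(red.any(1))[0]; h=rows[-1]-rows[0]; L=[];Rr=[]
    for r in rows:
        if rows[0]+.3*h<r<rows[0]+.8*h:
            w=np.where(red[r])[0]; L.append((X[r,w[0]],Z[r,0])); Rr.append((X[r,w[-1]],Z[r,0]))
    for n,p in(("red left",L),("red/lever",Rr)):
        p=np.array(p); k=np.polyfit(p[:,1],p[:,0],1); print(n,len(p),"angle",round(float(np.arctan(k[0])),4),"res",np.std(p[:,0]-np.polyval(k,p[:,1])).round(5))
if __name__=="__main__": edges(dict(np.load("pics/w2.npz")))
E
python3 edge.py
```

```text
red left 194 angle 0.4663 res 0.00033
red/lever 194 angle 0.5019 res 7e-05
```

Call:
{"method": "jog_arm", "body": {"moves": [[[4,0,0,0,0,0.117,0],[4,0,0,0,0,0.117,0],[4,0,0,0,0,0.117,0],[4,0,0,0,0,0.117,0],[4,0,0,0,0,0.117,0],[4,0,0,0,0,0.117,0],[4,-2.7,1.3,0,0,0,0],[4,0,0,2.2,0,0,0],[4,0,0,2.3,0,0,0],[4,0,0,2.3,0,0,0],[4,0,0,0,0,0,0],[4,0,-0.3,0,0,0,0],[4,0,-0.3,0,0,0,0],[4,0,-0.2,0,0,0,0],[4,0,-0.2,0,0,0,0],[4,0,0,0,0,0,0],[4,0,0,0,0,0,0]]]}}

```text
time: 9.98
tool_pos: [0.5071, 0.2246, 0.1432]
tool_rot: [0.002, 0.648, 0.761, 0.002]
contact_force: [4.5, 0.9, 3.0]
gripper_width: 0.469
grasp_force: 1.8
```

```bash
python3 -c "
from h import *
rep()"
```

```text
t 9.9833 easel [ 37.6 119.6 143.2] world [507.1 224.6 143.2]
axes in easel
 [[ 0.001  1.     0.005]
 [ 1.    -0.001  0.   ]
 [ 0.     0.005 -1.   ]] F [4.5 0.9 3. ] w 0.4694369891787852 g 1.8282375857234001
```

Call:
{"method": "jog_arm", "body": {"moves": [[[4,0,-0.15,-0.05,0,0,0],[4,0,-0.15,-0.05,0,0,0],[4,0,-0.1,0,0,0,0],[4,0,0,0,0,0,0],[4,0,0,0,0,0,0]]]}}

```text
time: 10.4
tool_pos: [0.5043, 0.2241, 0.1447]
tool_rot: [0.002, 0.648, 0.761, 0.003]
contact_force: [8.0, 0.4, 4.3]
gripper_width: 0.47
grasp_force: 3.3
```

```bash
python3 -c "
from h import *
rep()"
```

```text
t 10.4 easel [ 34.8 119.6 144.7] world [504.3 224.1 144.7]
axes in easel
 [[ 0.001  1.     0.008]
 [ 1.    -0.001  0.001]
 [ 0.001  0.008 -1.   ]] F [8.  0.4 4.3] w 0.47005931517392013 g 3.27423557639122
```

Call:
{"method": "jog_arm", "body": {"moves": [[[4,0,0.5,0,0,0,0],[4,0,0.5,0,0,0,0],[4,0,0,-2.2,0,0,0],[4,0,0,-2.2,0,0,0],[4,0,0,-2.2,0,0,0],[4,2.7,-0.7,0,0,0,0],[4,0,0,0,0,-0.117,0],[4,0,0,0,0,-0.117,0],[4,0,0,0,0,-0.117,0],[4,0,0,0,0,-0.117,0],[4,0,0,0,0,-0.117,0],[4,0,0,0,0,-0.117,0],[4,0,0,0,0,0,0],[4,0,0,0,0,0,0],[4,0,0,0,0,0,0]]]}}

```text
time: 11.65
tool_pos: [0.5, 0.2503, 0.2075]
tool_rot: [0.261, 0.609, 0.715, -0.223]
contact_force: [0.4, -0.6, 0.1]
gripper_width: 0.47
grasp_force: 0.0
```

```bash
python3 - <<'E'
from edge import *
f=grab_frame("wrist"); np.savez("pics/w3.npz",**{k:np.asarray(v) for k,v in f.items()}); edges(f); rep()
from fit import fit; fit(f)
E
```

```text
red left 50 angle 0.907 res 0.00081
red/lever 50 angle 0.4809 res 0.00014
t 11.7 easel [ 35.  145.8 208.3] world [500.3 250.  208.3]
axes in easel
 [[ 0.002  1.    -0.001]
 [ 0.765 -0.002 -0.645]
 [-0.645  0.    -0.765]] F [0.3 0.4 1.2] w 0.4654588950719921 g 0.0
red 62 [ 0.136  0.49  -3.     3.   ] [0.124 0.42  0.    0.   ]
grip 827 [ 0.893  0.47  -1.    -2.   ] [0.814 0.46  0.    0.   ]
pan 550 [ 0.809  0.39   3.    -2.   ] [0.771 0.46  0.    0.   ]
```

Call:
{"method": "jog_arm", "body": {"moves": [[[7,0,0,-1,0,0.117,0],[7,0,0,-1,0,0.117,0],[7,0,0,0,0,0.117,0],[7,0,0,0,0,0.117,0],[7,0,0,0,0,0.117,0],[7,0,0,0,0,0.117,0],[7,0,0,0,0,0,-0.119],[7,0,0,0,0,0,-0.119],[7,0,0,0,0,0,-0.119],[7,0,0,0,0,0,-0.119],[7,0,0,0,0,0,-0.118],[7,0,0,0,0,0,-0.118],[7,0,0,0,0,0,-0.118],[7,0,0,0,0,0,-0.118]]]}}

```text
time: 12.87
tool_pos: [0.4988, 0.2614, 0.2256]
tool_rot: [0.001, 0.227, 0.974, 0.001]
contact_force: [-0.3, -0.2, 0.1]
gripper_width: 0.82
grasp_force: 0.0
```

Call:
{"method": "jog_arm", "body": {"moves": [[[7,-1.1,-3.6,0,0,0,0],[7,-1.1,-3.6,0,0,0,0],[7,-1.1,-3.6,0,0,0,0],[7,-1.1,-3.6,0,0,0,0],[7,-1.1,-3.6,0,0,0,0],[7,-1.1,-3.6,0,0,0,0],[7,-1.1,-3.6,0,0,0,0],[7,-1.1,-3.6,0,0,0,0],[7,-1.1,-3.6,0,0,0,0],[7,-1.1,-3.6,0,0,0,0],[7,-1,-3.5,0,0,0,0],[7,-1,-3.5,0,0,0,0],[7,0,0,0,0,0,0],[7,0,0,0,0,0,0],[7,0,0,0,0,0,0]]]}}

```text
time: 14.12
tool_pos: [0.4224, -0.1807, 0.2247]
tool_rot: [0.001, 0.23, 0.973, 0.0]
contact_force: [0.6, -0.2, 0.8]
gripper_width: 0.817
grasp_force: 0.0
```

```bash
python3 - <<'E'
from h import *
rep(); p,R=tool()
f=grab_frame("wrist"); np.savez("pics/w4.npz",**{k:np.asarray(v) for k,v in f.items()}); cv2.imwrite("pics/w4.png",f["color"])
W=cloud(f); m=(f["depth"]>0)&(abs(W[...,0]-.4225)<.045)&(abs(W[...,1]+.19)<.045)
for lo,hi in((.058,.07),(.01,.07)):
    q=W[m&(W[...,2]>lo)&(W[...,2]<hi)]; r=cv2.minAreaRect((q[:,:2]*1000).astype(np.float32)); print(len(q),r,np.percentile(q[:,2],[50,95]))
    c=np.array([*r[0],0])/1000; print("tool frame offset", R.inv().apply(c-[p[0],p[1],0]))
print("tool y world deg",np.degrees(np.arctan2(*R.as_matrix()[[1,0],1])))
E
```

```text
t 14.1167 easel [-111.1 -266.8  224.7] world [ 422.4 -180.7  224.7]
axes in easel
 [[-0.811  0.586  0.002]
 [ 0.586  0.811 -0.   ]
 [-0.002  0.001 -1.   ]] F [ 0.6 -0.2  0.8] w 0.8168821793230759 g 0.0
494 ((421.4239501953125, -188.33551025390625), (49.34430694580078, 8.810799598693848), 63.377410888671875) [0.06374652 0.06501607]
tool frame offset [-2.59786249e-03 -7.25692904e-03 -7.85202369e-07]
946 ((421.39349365234375, -188.09912109375), (49.739654541015625, 9.077112197875977), 63.377410888671875) [0.0589509  0.06480945]
tool frame offset [-2.46472845e-03 -7.05923545e-03 -8.72705223e-07]
tool y world deg 63.38384625326023
```

View pics/w4.png

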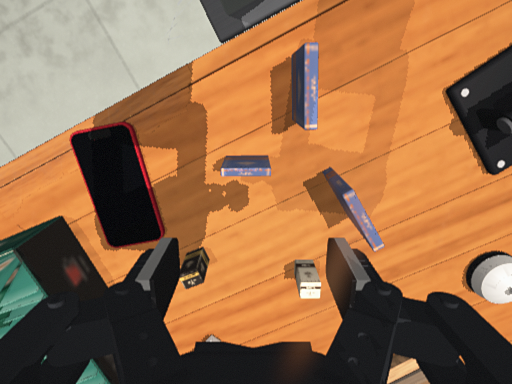

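The small blue packet is at (246,165). It measures 49 x 9 mm and 64 mm high, the two larger ones are at (308,87) and (355,208), and the tool is aligned with it. I'll grasp it.

Call:
{"method": "jog_arm", "body": {"moves": [[[7,-0.25,-0.75,0,0,0,0],[7,0,0,4,0,0,0],[7,0,0,4,0,0,0],[7,0,0,4,0,0,0],[7,0,0,4,0,0,0],[7,0,0,3,0,0,0],[7,0,0,1.2,0,0,0],[7,0,0,0,0,0,0],[6.3,0,0,0,0,0,0],[5.8,0,0,0,0,0,0],[5.5,0,0,0,0,0,0],[5.2,0,0,0,0,0,0],[4.8,0,0,0,0,0,0],[4.5,0,0,0,0,0,0],[4.5,0,0,0,0,0,0],[4.5,0,0,0,0,0,0]]]}}

```text
time: 15.5
tool_pos: [0.4229, -0.1891, 0.0239]
tool_rot: [0.002, 0.229, 0.973, -0.0]
contact_force: [0.6, 1.0, 6.6]
gripper_width: 0.574
grasp_force: 60.9
```

```bash
python3 - <<'E'
from h import *
rep()
E
```

```text
t 15.5 easel [-111.9 -275.2   23.9] world [ 422.9 -189.1   23.9]
axes in easel
 [[-0.812  0.584  0.003]
 [ 0.584  0.812 -0.002]
 [-0.004 -0.    -1.   ]] F [0.6 1.  6.6] w 0.5738874161695794 g 60.86148262023926
```

Call:
{"method": "jog_arm", "body": {"moves": [[[4.5,0,0,-1,0,0,0],[4.5,0,0,-3,0,0,0],[4.5,0,0,-4,0,0,0],[4.5,0,0,-4,0,0,0],[4.5,0,0,-4,0,0,0],[4.5,0,0,-4,0,0,0],[4.5,0.1,2,0,0,0,0],[4.5,0.1,3.5,0,0,0,0],[4.5,0.1,3.5,0,0,0,0],[4.5,0.2,3.5,0,0,0,0],[4.5,0.2,3.5,0,0,0,0],[4.5,0.2,3.5,0,0,0,0],[4.5,0.2,3.5,0,0,0,0],[4.5,0.1,3.5,0,0,0,0],[4.5,0.1,3.5,0,0,0,0],[4.5,0,3,0,0,0,0],[4.5,0,0,0,0,0,0],[4.5,0,0,0,0,0,0]]]}}

```text
time: 17.0
tool_pos: [0.5571, 0.114, 0.2221]
tool_rot: [-0.0, 0.228, 0.974, -0.0]
contact_force: [0.1, -1.0, 0.3]
gripper_width: 0.575
grasp_force: 62.2
```

Call:
{"method": "jog_arm", "body": {"moves": [[[4.5,0,0,0,0,0,-0.104],[4.5,0,0,0,0,0,-0.104],[4.5,0,0,0,0,0,-0.104],[4.5,0,0,0,0,0,-0.104],[4.5,0,0,0,0,0,-0.104],[4.5,0,0,0,0,0,-0.104],[4.5,0,0,0,0,0.116,0],[4.5,0,0,0,0,0.116,0],[4.5,0,0,0,0,0.116,0],[4.5,0,0,0,0,0.116,0],[4.5,0,0,0,0,0,0],[4.5,0,0,0,0,0,0],[4.5,0,0,0,0,0,0]]]}}

```text
time: 18.08
tool_pos: [0.5568, 0.1122, 0.2224]
tool_rot: [-0.228, -0.078, 0.97, -0.018]
contact_force: [0.9, -0.4, -0.5]
gripper_width: 0.576
grasp_force: 62.1
```

```bash
python3 - <<'E'
from h import *
rep(); p,R=tool()
f=grab_frame("wrist"); np.savez("pics/w5.npz",**{k:np.asarray(v) for k,v in f.items()}); cv2.imwrite("pics/w5.png",f["color"])
e=easel(p); th=.465; px=np.array([np.cos(th),0,-np.sin(th)]); pz=np.array([np.sin(th),0,np.cos(th)]); seat=np.array([0,0,.055])+.013*pz
Re=(RE.inv()*R)
foot=e+.024*Re.apply([0,0,1]); d=foot-seat
print("foot in panel frame mm",1000*d@px,1000*d[1],1000*d@pz)
E
```

```text
t 18.0833 easel [ 68.6   0.7 222.4] world [556.8 112.2 222.4]
axes in easel
 [[-0.895  0.001 -0.446]
 [ 0.001  1.     0.   ]
 [ 0.446 -0.    -0.895]] F [ 0.9 -0.4 -0.5] w 0.5757641038396432 g 62.09932565689087
foot in panel frame mm -13.669078501477749 0.6622250162961082 143.34844474792206
```

View pics/w5.png

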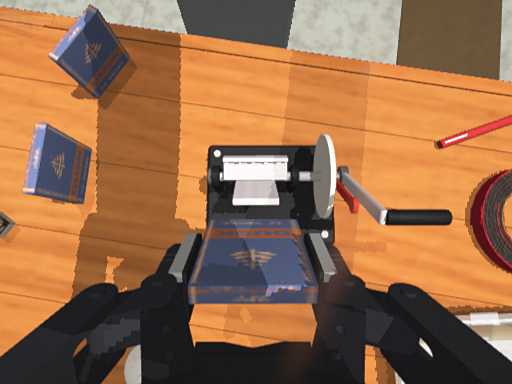

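The wrist view shows the packet held squarely at (253,260) with the panel and ledge below it at (256,190) and (255,165). I'll measure one against the other in this same picture.

```bash
cat > rel.py <<'E'
from h import *
th=.465; PXM=np.array([[np.cos(th),0,-np.sin(th)],[0,1,0],[np.sin(th),0,np.cos(th)]])
def panelframe(f):
    W=cloud(f); Q=RE.inv().apply((W-[*O,.055]).reshape(-1,3)).reshape(W.shape)
    return Q@PXM.T-[0,0,.013]
def plane(q):
    c=q.mean(0); n=np.linalg.svd(q-c,full_matrices=False)[2][2]; n*=-np.sign(n[0])
    for _ in range(3):
        k=abs((q-c)@n)<.002; q=q[k]; c=q.mean(0); n=np.linalg.svd(q-c,full_matrices=False)[2][2]; n*=-np.sign(n[0])
    return len(q),c.round(4),n.round(3)
if __name__=="__main__":
    f=dict(np.load("pics/w5.npz")); S=panelframe(f); d=f["depth"]>0; c=f["color"].astype(int)
    v,u=np.mgrid[0:384,0:512]
    pan=d&(abs(S[...,1])<.03)&(S[...,2]>.012)&(S[...,2]<.054)&(abs(S[...,0])<.012)&(c.min(-1)>100)
    pk=d&(abs(S[...,1])<.024)&(S[...,0]>-.045)&(S[...,0]<.02)&(S[...,2]>.14)&(S[...,2]<.195)&(v<300)&(c[...,0]>c[...,1])
    led=d&(abs(S[...,1])<.045)&(S[...,0]>-.028)&(S[...,0]<-.0)&(S[...,2]<.010)&(S[...,2]>-.006)&(c.min(-1)>130)
    for n,m in(("panel",pan),("packet",pk),("ledge",led)):
        q=S[m]; print(n,plane(q),"lo",np.percentile(q,2,0).round(4),"hi",np.percentile(q,98,0).round(4))
E
python3 rel.py
```

```text
panel (623, array([-0.0008,  0.003 ,  0.0345]), array([-1.   , -0.002,  0.009])) lo [-0.0013 -0.0158  0.0133] hi [-0.0003  0.0218  0.0535]
packet (3703, array([-0.0191,  0.0002,  0.1747]), array([-1.   , -0.003,  0.001])) lo [-0.0198 -0.0234  0.1455] hi [-0.0185  0.0226  0.1945]
ledge (845, array([-0.0086,  0.0035, -0.0001]), array([-0.076, -0.   , -0.997])) lo [-0.0252 -0.0271 -0.0017] hi [-0.0009  0.0333  0.0075]
```

Call:
{"method": "jog_arm", "body": {"moves": [[[4.5,-0.7,0.3,0,0,0,0],[4.5,0,0,3,0,0,0],[4.5,0,0,3,0,0,0],[4.5,0,0,2,0,0,0],[4.5,0,0,2,0,0,0],[4.5,0,0,1.5,0,0,0],[4.5,0,0,1,0,0,0],[4.5,0,0,0.9,0,0,0],[4.5,0,0,0,0,0,0],[4.5,0,0,0,0,0,0],[4.5,0,0,0,0,0,0]]]}}

```text
time: 19.05
tool_pos: [0.5047, 0.1073, 0.1]
tool_rot: [-0.228, -0.078, 0.97, -0.019]
contact_force: [0.9, -0.0, -0.4]
gripper_width: 0.577
grasp_force: 62.1
```

```bash
cat > chk.py <<'E'
from rel import *
rep(); p,R=tool(); e=easel(p)-[0,0,.055]; foot=(e+.024*(RE.inv()*R).apply([0,0,1]))@PXM.T-[0,0,.013]; print("foot panel frame",foot.round(4))
def seen(n):
    f=grab_frame(n); S=panelframe(f); d=f["depth"]>0; c=f["color"].astype(int)
    np.savez("pics/%s_c.npz"%n,**{k:np.asarray(v) for k,v in f.items()})
    pk=d&(abs(S[...,1])<.035)&(S[...,0]>-.03)&(S[...,0]<.006)&(S[...,2]>-.005)&(S[...,2]<.075)&(c[...,0]>c[...,1]+15)
    led=d&(abs(S[...,1])<.045)&(S[...,0]>-.028)&(S[...,0]<-.0)&(S[...,2]<.010)&(S[...,2]>-.006)&(c.min(-1)>130)
    for k,m in(("packet",pk),("ledge",led)):
        q=S[m]
        if len(q)>20: print(n,k,plane(q),"lo",np.percentile(q,2,0).round(4),"hi",np.percentile(q,98,0).round(4))
seen("wrist"); seen("scene")
E
python3 chk.py
```

```text
t 19.05 easel [ 16.4   4.2 100. ] world [504.7 107.3 100. ]
axes in easel
 [[-0.895 -0.    -0.445]
 [ 0.     1.    -0.   ]
 [ 0.445 -0.    -0.895]] F [ 0.9 -0.  -0.4] w 0.5765417717654715 g 62.09450125694275
foot panel frame [-0.0054  0.0042  0.0106]
wrist packet (5251, array([-0.0109,  0.0038,  0.0546]), array([-1.   , -0.004,  0.005])) lo [-0.0116 -0.0172  0.0153] hi [-0.0037  0.0274  0.0749]
wrist ledge (2116, array([-0.0127,  0.0029,  0.    ]), array([-0.152, -0.003, -0.988])) lo [-0.0252 -0.0276 -0.0025] hi [-0.0046  0.0336  0.0075]
scene packet (106, array([-0.0107,  0.0056,  0.0556]), array([-1.   ,  0.011, -0.006])) lo [-0.0132 -0.0134  0.038 ] hi [-0.0083  0.0229  0.0715]
scene ledge (45, array([-0.0196, -0.0028,  0.001 ]), array([-0.019,  0.01 , -1.   ])) lo [-0.0268 -0.0295 -0.0051] hi [-0.0009  0.032   0.0069]
```

Call:
{"method": "jog_arm", "body": {"moves": [[[4.5,-0.1,-0.15,0.3,0,0,0],[4.5,0,0,0.3,0,0,0],[4.5,0,0,0.2,0,0,0],[4.5,0,0,0,0,0,0],[4.5,0,0,0,0,0,0]]]}}

```text
time: 19.57
tool_pos: [0.5009, 0.1053, 0.091]
tool_rot: [-0.23, -0.078, 0.97, -0.018]
contact_force: [-0.3, 0.5, -1.1]
gripper_width: 0.579
grasp_force: 62.1
```

Call:
{"method": "jog_arm", "body": {"moves": [[[4.5,0,0,0.1,0,0,0],[4.5,0,0,0.1,0,0,0],[4.5,0,0,0,0,0,0],[4.5,0,0,0,0,0,0]]]}}

```text
time: 19.9
tool_pos: [0.5006, 0.1052, 0.0899]
tool_rot: [-0.229, -0.078, 0.97, -0.019]
contact_force: [-0.1, -0.5, 0.9]
gripper_width: 0.576
grasp_force: 62.4
```

```bash
python3 chk.py
```

```text
t 19.9 easel [12.   2.8 89.9] world [500.6 105.2  89.9]
axes in easel
 [[-0.895 -0.    -0.447]
 [-0.     1.    -0.   ]
 [ 0.447 -0.    -0.895]] F [-0.1 -0.5  0.9] w 0.5757675045242924 g 62.39120006561279
foot panel frame [-0.0049  0.0028 -0.0004]
wrist packet (5198, array([-0.0102,  0.0025,  0.0434]), array([-1.   , -0.004,  0.009])) lo [-0.0109 -0.0186  0.0044] hi [-0.0029  0.026   0.0644]
wrist ledge (1817, array([-0.015 ,  0.0033,  0.0003]), array([-0.271, -0.001, -0.963])) lo [-0.0252 -0.0278 -0.0025] hi [-0.0042  0.0337  0.0076]
scene packet (108, array([-0.0102,  0.0047,  0.0435]), array([-1.   , -0.005,  0.006])) lo [-0.0124 -0.0143  0.026 ] hi [-0.0078  0.021   0.061 ]
scene ledge (39, array([-0.0227, -0.0006,  0.0012]), array([-0.262, -0.019,  0.965])) lo [-0.0277 -0.029  -0.0047] hi [-0.0096  0.0324  0.0069]
```

Call:
{"method": "jog_arm", "body": {"moves": [[[4.5,-0.1,0,0.1,0,0,0],[4.5,0,0,0,0,0,0],[4.5,0,0,0,0,0,0]]]}}

```text
time: 20.25
tool_pos: [0.5012, 0.1053, 0.0896]
tool_rot: [-0.229, -0.078, 0.97, -0.019]
contact_force: [-0.1, 0.4, 6.0]
gripper_width: 0.571
grasp_force: 62.8
```

Call:
{"method": "jog_arm", "body": {"moves": [[[4.5,0,0,0.1,0,0,0],[4.5,0,0,0,0,0,0],[4.5,0,0,0,0,0,0]]]}}

```text
time: 20.5
tool_pos: [0.5012, 0.1053, 0.0895]
tool_rot: [-0.229, -0.078, 0.97, -0.019]
contact_force: [0.4, 1.0, 8.7]
gripper_width: 0.577
grasp_force: 63.1
```

Call:
{"method": "jog_arm", "body": {"moves": [[[4.5,0,0,-0.1,0,0,0],[4.5,0,0,0,0,0,0],[5.2,0,0,0,0,0,0],[5.5,0,0,0,0,0,0],[5.9,0,0,0,0,0,0],[6.2,0,0,0,0,0,0],[6.2,0,0,0,0,0,0],[6.2,0,0,0,0,0,0]]]}}

```text
time: 21.17
tool_pos: [0.5006, 0.1052, 0.0879]
tool_rot: [-0.229, -0.078, 0.97, -0.019]
contact_force: [0.0, -0.3, 0.1]
gripper_width: 0.726
grasp_force: 0.0
```

```bash
python3 chk.py
```

```text
t 21.1667 easel [12.   2.8 87.9] world [500.6 105.2  87.9]
axes in easel
 [[-0.894  0.    -0.448]
 [-0.     1.     0.   ]
 [ 0.448  0.    -0.894]] F [ 0.  -0.3  0.1] w 0.7256289977921587 g 0.0
foot panel frame [-0.004   0.0028 -0.0023]
wrist packet (5571, array([-0.009 ,  0.0027,  0.0436]), array([-1.   , -0.002,  0.016])) lo [-0.0097 -0.0211  0.0044] hi [-0.0014  0.0264  0.0643]
wrist ledge (2081, array([-0.0142,  0.0031,  0.0002]), array([-0.205, -0.   , -0.979])) lo [-0.0252 -0.0277 -0.0026] hi [-0.0041  0.0337  0.0076]
scene packet (106, array([-0.0088,  0.0051,  0.0447]), array([-1.   ,  0.019,  0.019])) lo [-0.0114 -0.0149  0.0263] hi [-0.0061  0.0215  0.0602]
scene ledge (39, array([-0.0233,  0.0008,  0.0014]), array([-0.249, -0.013,  0.968])) lo [-0.0271 -0.0295 -0.0048] hi [-0.0087  0.0326  0.007 ]
```

Call:
{"method": "jog_arm", "body": {"moves": [[[6.2,0,0,-0.5,0,0,0],[6.2,0,0,-1,0,0,0],[6.2,0,0,-2,0,0,0],[6.2,0,0,-3,0,0,0],[6.2,0,0,-4,0,0,0],[6.2,0,0,-4,0,0,0],[6.2,0,0,0,0,0,0],[6.2,0,0,0,0,-0.116,0],[6.2,0,0,0,0,-0.116,0],[6.2,0,0,0,0,-0.116,0],[6.2,0,0,0,0,-0.116,0],[6.2,0,0,0,0,0,0.12],[6.2,0,0,0,0,0,0.12],[6.2,0,0,0,0,0,0.12],[6.2,0,0,0,0,0,0.12],[6.2,0,0,0,0,0,0.12],[6.2,0,0,0,0,0,0.12],[6.2,0,0,0,0,0,0.12],[6.2,0,0,0,0,0,0.12]]]}}

```text
time: 22.85
tool_pos: [0.5652, 0.1157, 0.2189]
tool_rot: [0.001, 0.392, 0.92, 0.0]
contact_force: [-0.0, 0.5, -0.3]
gripper_width: 0.725
grasp_force: 0.0
```

Call:
{"method": "jog_arm", "body": {"moves": [[[6.2,0,0,0,0,0,0.12],[6.2,0,0,0,0,0,0.12],[6.2,0,0,0,0,0,0.12],[6.2,0,0,0,0,0,0.12],[6.2,0,0,0,0,0,0.13]]]}}

```text
out of range; nothing moved
```

```bash
python3 chk.py
```

```text
t 22.85 easel [ 77.4   2.8 218.9] world [565.2 115.7 218.9]
axes in easel
 [[-0.569  0.823  0.001]
 [ 0.823  0.569 -0.   ]
 [-0.001  0.001 -1.   ]] F [-0.   0.5 -0.3] w 0.7250202267891297 g 0.0
foot panel frame [0.0065 0.0028 0.1468]
wrist packet (1127, array([-0.0088,  0.0043,  0.0401]), array([-1.   ,  0.003,  0.02 ])) lo [-0.0095 -0.018   0.0037] hi [-0.0011  0.0279  0.0644]
wrist ledge (788, array([-0.0139,  0.0046, -0.    ]), array([-0.206,  0.003, -0.979])) lo [-0.0251 -0.0272 -0.0027] hi [-0.004   0.0345  0.0076]
scene packet (105, array([-0.0085,  0.0012,  0.0445]), array([-1.   ,  0.02 ,  0.014])) lo [-0.0116 -0.016   0.0269] hi [-0.0061  0.0198  0.0604]
scene ledge (39, array([-0.0217, -0.0022,  0.0013]), array([-0.048,  0.018, -0.999])) lo [-0.0265 -0.0298 -0.0047] hi [-0.0077  0.0313  0.0068]
```

Call:
{"method": "jog_arm", "body": {"moves": [[[6.2,0,0,0,0,0,0.121],[6.2,0,0,0,0,0,0.121],[6.2,0,0,0,0,0,0.121],[6.2,0,0,0,0,0,0.121],[6.2,0,0,0,0,0,0.121],[6.2,3.6,-1,0,0,0,0],[6.2,3.6,-1,0,0,0,0],[6.2,3.6,-1,0,0,0,0],[6.2,3.6,-1.2,0,0,0,0],[6.2,0,0,0,0,-0.117,0],[6.2,0,0,0,0,-0.117,0],[6.2,0,0,0,0,-0.117,0],[6.2,0,0,0,0,-0.117,0],[6.2,0,0,0,0,-0.117,0],[6.2,0,0,0,0,-0.117,0],[6.2,0,0,0,0,0,0],[6.2,0,0,0,0,0,0],[6.2,0,0,0,0,0,0]]]}}

```text
time: 24.45
tool_pos: [0.4998, 0.2506, 0.2185]
tool_rot: [0.262, 0.606, 0.718, -0.221]
contact_force: [0.5, 0.8, 0.3]
gripper_width: 0.725
grasp_force: 0.0
```

```bash
python3 - <<'E'
from edge import *
rep(); f=grab_frame("wrist"); np.savez("pics/w6.npz",**{k:np.asarray(v) for k,v in f.items()})
edges(f)
from fit import fit; fit(f)
def warp(f,ye=.088):
    ppm=5; X,Z=np.meshgrid(np.arange(-20,75,1/ppm)/1000,np.arange(125,-10,-1/ppm)/1000)
    W=RE.apply(np.stack([X,np.full_like(X,ye),Z],-1).reshape(-1,3))+[*O,.055]; q=W@np.asarray(f["R"]).T+f["t"]
    u=(f["fx"]*q[:,0]/q[:,2]+f["cx"]).reshape(X.shape).astype(np.float32); v=(f["fy"]*q[:,1]/q[:,2]+f["cy"]).reshape(X.shape).astype(np.float32)
    return cv2.remap(f["color"],u,v,cv2.INTER_LINEAR)
cv2.imwrite("pics/g.png",cv2.resize(np.hstack([warp(dict(np.load("pics/w3.npz"))),warp(f)]),None,fx=.82,fy=.82))
E
```

```text
t 24.45 easel [ 34.6 146.5 218.5] world [499.8 250.6 218.5]
axes in easel
 [[-0.005  1.     0.004]
 [ 0.765  0.006 -0.644]
 [-0.644 -0.    -0.765]] F [0.5 0.8 0.3] w 0.7251211706371529 g 0.0
red left 113 angle 0.509 res 0.00055
red/lever 113 angle 0.4728 res 0.00011
red 80 [0.183 0.44  3.    2.   ] [0.169 0.44  0.    0.   ]
grip 815 [ 0.892  0.48  -2.    -2.   ] [0.812 0.46  0.    0.   ]
pan 414 [0.375 0.41  3.    2.   ] [0.351 0.46  0.    0.   ]
```

View pics/g.png

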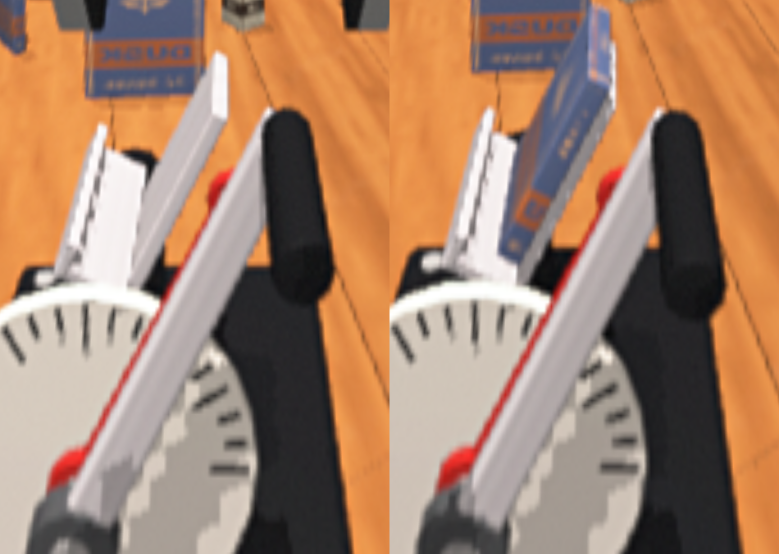

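The lever edge and the red edge run parallel, with the visible red strip an even width from (480,455) to (610,200). The packet stands flat on the panel, on the ledge. The arm touches nothing, so I'm handing the job in.

```bash
python3 -c "
from plant import *
print(job_done())"
```

```text
the job is handed in; nothing more can be done
None
```

I handed the job in at about 24.5 s: the panel matched the index to within about 0.015 rad by my measurements, and the blue packet was standing released, centred and flat on the ledge. The black packet, cream packet and bell were never reached for, and the interface returned no verdict.

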